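# Lock open the laser housing cover with its pin

## Robot

A 6-joint arm with a two-finger parallel gripper is mounted at the origin on the work surface. World frame = base frame: x ahead of the robot, y to its left, z up, the work surface at z = 0. Lengths are in mm, angles in rad, forces in N, time in s.
With the tool pointing down it reaches from about 400 to 925 mm from the base axis. Payload 12.5 kg.
Tool frame: the origin (TCP) lies midway between the tips of the shut fingers; the grasp point (between the pads) lies 19 mm behind it; z points along the fingers, y is the direction in which the jaws open and shut (so a half turn about z gives the same grasp; the last joint's range is limited). The gripper opens to 95 mm and grips with 3 to 60 N. Pads are 20 mm wide; open, the fingers measure 119 mm over their backs; the gripper's body (75 mm by 180 mm) begins 59 mm behind the grasp point.
Start: joints at [-1.334, 0.491, 1.559, -0, 1.092, -0.106], TCP at [210.102, -588.646, 214.661] pointing down, gripper open.
Joint ranges: [-3.1, 3.1], [-0.84, 2.19], [0.05, 2.79], [-1.13, 4.28], [0.06, 2.93], [-2.69, 2.69]. Speed limits (rad/s): [2.22, 2.22, 2.79, 3.14, 3.14, 3.14].

## Interface

Orientations are given as [roll, pitch, yaw] about the fixed x, y, z axes, in that order (R = Rz(yaw) Ry(pitch) Rx(roll)).
In Python, from cell import * gives the robot as it stands. The module is installed in compiled form; this text tells all that it offers.
- The arm moves only by the tool carry_out, never from a script. Its argument "moves" is a list of rows, each an object of numbers: "dx", "dy", "dz": the shift along the tool's x, y, z in m; "twist": the turn about the tool's z in degrees. A call has 1 to 5 rows; each row is the pose to reach, as a shift and turn from the pose commanded when the call began, along the tool's axes at that moment; what a row does not reach only later rows make up. A row lasts 1/10 s, in which the tool goes at most 50 mm and 8.59 degrees, less where a joint would pass 70% of its speed; a pose out of reach is approached as far as the arm can. A call with a gripper value outside its range is refused whole. "grip" is the finger opening in m, from 0 to 0.0951, set as the call begins (left out, the last holds). The fingers move at their own pace and stop on an object; the grip force is fixed at half the most. Time passes only in rows, so rows that repeat a pose let the fingers close. It gives the time, the measured TCP pose, the force and the opening at its end, in the units of the state.
- state(): the state, without advancing time (a new reading comes with each control period).
- read_camera(name): name is "scene" or "top"; returns (picture, depth): 384x512x3 uint8, red, green, blue; 384x512 float32, mm along the optical axis (not along the pixel's ray), 0 where there is no reading.
- camera_info(name): a dict with "mtx" (3x3 intrinsics, pixels), "R" (3x3) and "t" (3): a world point X has camera coordinates R X + t. Camera axes: x right, y down, z forward; pixel columns grow to the right and rows downward; lengths in mm; the calibration is good to about 2 mm. A picture is of the moment at which its call begins. camera_info takes no time and is no camera call.
- job_done(): hands the job in, once; it reports no verdict.
The state is a dict: "t": time; "joints": joint angles; "qvel": joint speeds; "tau": joint torques, N m; "eef_pos": TCP position; "tcp_rot": TCP orientation; "ft_force": force on the tool from outside, world axes, zero at the start; "moment": the same for the moment, N m; "opening": opening from 0.0 (shut) to 1.0 (fully open).
Only numpy, scipy, OpenCV 4.12 (cv2) and the standard library are available. Lean on these libraries where they do the work, as an engineer would, in place of code of your own. Each camera call takes 0.05 s, during which the arm holds its last target. There are 200 camera calls.

## Task

Lift the black hinged cover of the blue laser housing by its yellow front tab, all the way up to its stop. Then draw the red-handled locking pin out of its grey stand and thread it, at the slant of the raised cover, down through the bore of the brass lug on the cover and on through the bore of the bracket lug below it, fully home with its collar resting on the cover lug, so that the cover is locked open. Let go of everything and leave the other things on the bench where they are.

Things in the scene. Friction and masses are not known exactly. Their poses are not given: they have to be found in the camera images.
- cover (a joint): opening angle of the black cover: 0 shut, 0.9 rad at its stop. It starts between 0 and 0.15. A stiff friction hinge (0.8 N m, about 6 N at the tab) holds it wherever it is left.
- cover_hinge (a point): middle of the cover's hinge line, on the fixed housing, 100 mm above the bench. y lies along the hinge line, x points level from the housing's front to its hinge side, z up; it does not turn with the cover. A point of the cover at distance r from the hinge line lies at x = -r cos a, z = r sin a (a: cover angle). Cover: 180 mm front to hinge, 184 mm wide, 10 mm thick.
- cover_tab (a point): grip point of the yellow tongue on the middle of the cover's free edge, 208 mm from the hinge line: 24 mm wide along the hinge line, 14 mm thick, sticking out 45 mm from the edge (grip point 28 mm out). The frame turns with the cover: x points to the hinge, y along the hinge line, z square out of the cover's top.
- cover_bore (a point): centre of the bore in the brass lug carried by the cover, 115 mm from the hinge line, 70 mm out from the cover's +y edge. Lug 44 x 44 mm, 12 mm thick along the bore; bore 20 mm wide, chamfered. The bore runs along this frame's x axis, which points to the hinge line; the frame turns with the cover.
- bracket_bore (a point): centre of the bore in the fixed bracket's brass lug (same lug and bore sizes), 60 mm from the hinge line. Bore along this frame's x, which points forward and 0.9 rad below level; y as the hinge line. With the cover at its stop the bores are in line, the cover's lug 55 mm up the axis (-x); the pin goes in along +x, through the cover's lug first.
- pin_grip (a point): centre of the loose pin's red grip, 24 x 24 mm, 50 mm long, flats square to x and y; z from tip to grip. Below it a steel collar 30 mm wide, 6 thick, then a round shaft 16 mm thick, 90 long, its last 14 mm tapering to 8. The tip is 121 mm and the collar's underside 31 mm below this point. 146 mm in all, 0.12 to 0.25 kg; starts upright in its stand.
- pin_tip (a point): the tip of the pin's shaft, on its axis; same axes as pin_grip. With the pin home, the tip is 29 mm past bracket_bore along +x there.
- stand: fixed grey block 70 x 70 mm, 50 mm high, origin under its centre: the pin stands in an 18 mm hole 40 mm deep in its top.
- mirror_mid (a point): bystander: mirror in a black mount on a post, base 50 mm across, 112 mm high; point half-way up.
- meter_mid (a point): bystander: flat red hand meter 130 x 75 x 30 mm lying on the bench; point at its centre.
- beamdump_mid (a point): bystander: black finned cylinder 50 mm across, 60 mm high; point half-way up.
- housing: fixed blue open box 180 x 180 mm, 92 mm high; origin under its centre, axes as cover_hinge (hinge side at +x, front at -x). The bracket with its lug stands beside its +y wall, near the hinge.
There are look-alikes about, which are no part of the job. There is more than one size of the part that bears pin_grip; the job needs the smallest.

How it is judged:
By the outcome, as a careful person would: the job done as asked, in the order asked, and still so for the second after the job is handed in, with the robot touching nothing.
It also fails if it takes over 61 s, if anything falls off the work surface, if the arm or the gripper's body presses on something with over 40 N, if the wrist force passes 120 N, or if a joint passes its speed limit or range.

## Working session

There is one attempt and no reset: what is moved stays moved. The work goes in short steps, Python scripts to look and compute and a tool call to move; the robot and the scene stay as the last step left them, time stands still between calls to the robot, and variables do not carry over. Pictures are saved under pics/ and viewed, about 8 in all and at most 12, crops included, and the job is handed in when it is done.

Besides the shell and the picture viewer there is one more tool, called after "Emit:" as name(argument=value, ...), one argument or row to a line, values as JSON. carry_out: Moves the arm, as the interface text tells. Its arguments: {"type":"object","properties":{"moves":{"type":"array","items":{"type":"object","properties":{"dx":{"type":"number"},"dy":{"type":"number"},"dz":{"type":"number"},"twist":{"type":"number"}}}},"grip":{"type":"number"}},"required":["moves"]}

```bash
mkdir -p pics; ls; cat > h.py <<'E'
from cell import *
import numpy as np, cv2
def snap(n,f=None):
    p,d=read_camera(n); np.savez(f'{n}.npz',p=p,d=d)
    if f: cv2.imwrite(f'pics/{f}.png',p[:,:,::-1])
    return p,d
def pts(n,d):
    c=camera_info(n);K,R,t=[np.array(c[k]) for k in('mtx','R','t')]
    v,u=np.mgrid[:d.shape[0],:d.shape[1]]
    r=np.stack([(u-K[0,2])/K[0,0],(v-K[1,2])/K[1,1],np.ones_like(d)],-1)*d[...,None]
    return (r-t.ravel())@R
E
python3 - <<'E'
from h import *
for n in('scene','top'):
    p,d=snap(n); c=camera_info(n); print(n,np.round(c['mtx'],1).tolist(),np.round(c['R'],3).tolist(),np.round(c['t'],0).tolist())
    cv2.imwrite(f'pics/{n}0.png',cv2.resize(p[:,:,::-1],(800,600)))
print(state())
E
```

```text
pics
scene [[394.3, 0.0, 256.6], [0.0, 394.3, 185.7], [0.0, 0.0, 1.0]] [[0.885, 0.466, 0.019], [0.263, -0.465, -0.845], [-0.385, 0.753, -0.534]] [-475.0, -46.0, 1213.0]
top [[491.5, 0.0, 253.5], [0.0, 491.5, 195.2], [0.0, 0.0, 1.0]] [[0.001, -1.0, 0.002], [-0.99, -0.001, -0.138], [0.138, -0.002, -0.99]] [25.0, 554.0, 1579.0]
{'t': 0.1, 'joints': array([-1.33364015e+00,  4.91471348e-01,  1.55934255e+00,  2.33942704e-05,
        1.09169921e+00, -1.05575940e-01]), 'qvel': array([ 0.00056225, -0.00236719, -0.00157202,  0.00171988,  0.00050554,
       -0.0005768 ]), 'tau': array([ 2.26521872e-03, -6.13621759e+01, -2.58606559e+01,  6.93851640e-02,
        4.70110180e-02, -5.36995617e-05]), 'eef_pos': array([ 210.03411299, -588.44811864,  214.15336685]), 'tcp_rot': array([-3.14067952e+00, -1.17631780e-04,  3.42721267e-01]), 'ft_force': array([ 0.26567628, -0.43360252,  0.10947567]), 'moment': array([ 0.02044752,  0.00575406, -0.0325334 ]), 'opening': 0.9962670683477731}
```

View pics/scene0.png

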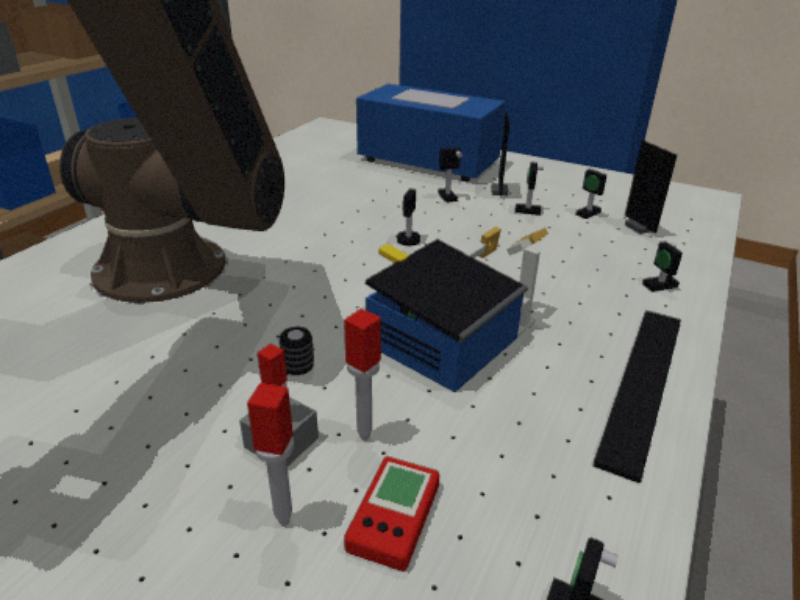

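View pics/top0.png

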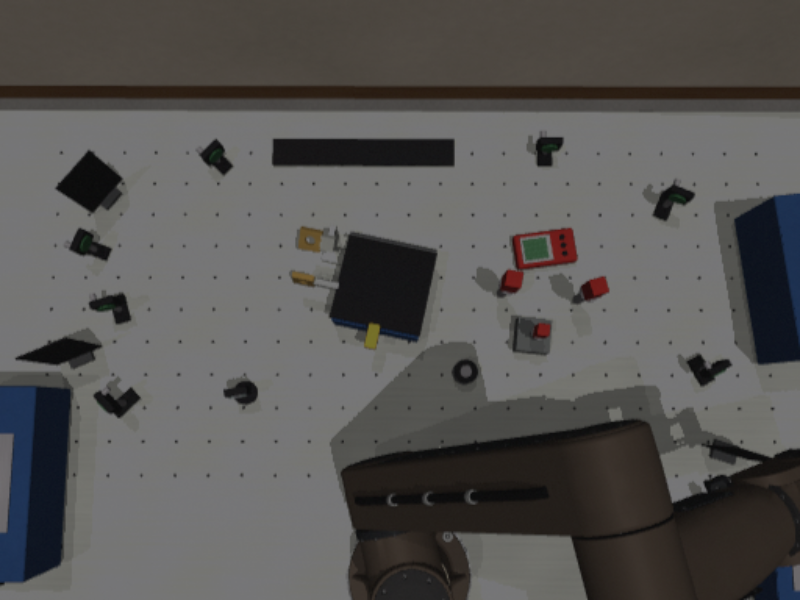

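Scene view (800×600): yellow tab at (393,254) and black cover at (445,285). The cover lug is probably at (490,240), with a second brass lug at (528,240).
Pin candidates:
- the pin in the grey stand, (271,365) in scene and (542,330) in top
- a larger one standing free at (362,340) in scene and (512,280) in top
- a larger one standing free at (270,418) in scene and (595,288) in top

I choose the smallest, in the stand. Next I'll measure and take a close crop.

```bash
python3 - <<'E'
from h import *
im=[]
for n in('scene','top'):
    z=np.load(n+'.npz');p,d=z['p'],z['d'];X=pts(n,d);hsv=cv2.cvtColor(p,cv2.COLOR_RGB2HSV);H,S,V=[hsv[...,i].astype(int) for i in range(3)]
    ok=(d>0)
    for nm,m in dict(red=((H<6)|(H>174))&(S>170)&(V>50),yel=(H>24)&(H<34)&(S>150)&(V>60),brass=(H>12)&(H<24)&(S>110)&(V>60)).items():
        k,l,st,c=cv2.connectedComponentsWithStats((m&ok).astype(np.uint8))
        for i in range(1,k):
            if st[i,4]<12: continue
            Q=X[l==i]
            if np.hypot(*Q[:,:2].mean(0))>1000: continue
            top=Q[Q[:,2]>np.percentile(Q[:,2],95)-6]
            print(n,nm,'px',np.round(c[i]),st[i,4],'mean',Q.mean(0).round(),'min',Q.min(0).round(),'max',Q.max(0).round(),'topmean',top.mean(0).round(1))
    if n=='top':
        g=X; m=(V<60)&(S<90)&(g[...,2]>85)&(g[...,2]<150)&(g[...,0]>450)&(g[...,0]<850)&(abs(g[...,1]-60)<200)
        k,l,st,c=cv2.connectedComponentsWithStats(m.astype(np.uint8)); i=1+st[1:,4].argmax(); Q=X[l==i]
        r=cv2.minAreaRect(Q[:,:2].astype(np.float32)); print('cover rect',r,len(Q)); 
        A=np.c_[Q[:,:2],np.ones(len(Q))]; print('plane',np.linalg.lstsq(A,Q[:,2],rcond=None)[0],Q.mean(0)); print('box',cv2.boxPoints(r).round(1).tolist())
        im.append(cv2.resize(p[135:235,180:400,::-1],None,fx=3.6,fy=3,interpolation=2))
    else: im.append(cv2.resize(p[135:235,140:360,::-1],None,fx=3.6,fy=3,interpolation=2))
cv2.imwrite('pics/crop1.png',cv2.convertScaleAbs(np.vstack(im),alpha=1.5))
E
```

```text
scene red px [232. 217.] 740 mean [ 589. -206.  173.] min [ 567. -218.  133.] max [ 603. -184.  201.] topmean [ 586.9 -201.6  197.7]
scene red px [173. 258.] 1395 mean [ 555. -339.  165.] min [ 479. -379.  108.] max [ 590. -249.  200.] topmean [ 572.8 -362.   197.9]
scene red px [249. 337.] 1711 mean [ 691. -322.   27.] min [ 640. -362.    3.] max [ 726. -230.   35.] topmean [ 688.  -317.8   29.7]
scene yel px [251. 161.] 84 mean [481.  71. 132.] min [459.  60. 128.] max [503.  87. 136.] topmean [480.7  71.5 131.7]
scene brass px [313. 154.] 138 mean [599. 209. 120.] min [589. 189.  94.] max [608. 232. 139.] topmean [599.2 208.4 135.6]
scene brass px [343. 151.] 66 mean [682. 195. 157.] min [619. 168.   0.] max [695. 490. 166.] topmean [684.1 190.  162.3]
top red px [353. 159.] 401 mean [ 677. -307.   30.] min [ 637. -357.   18.] max [ 722. -226.   44.] topmean [ 677.4 -310.6   33.5]
top red px [340. 150.] 14 mean [ 710. -266.   31.] min [ 707. -288.   25.] max [ 713. -245.   37.] topmean [ 708.6 -269.1   34.9]
top red px [328. 178.] 105 mean [ 583. -197.  198.] min [ 566. -214.  189
[... 350 characters left out ...]
 [481.  74. 132.] min [457.  61. 118.] max [506.  89. 141.] topmean [473.7  75.3 135.7]
top brass px [198. 153.] 159 mean [671. 198. 153.] min [648. 172. 134.] max [694. 221. 171.] topmean [681.3 194.  163.5]
top brass px [194. 178.] 73 mean [596. 212. 132.] min [586. 191. 104.] max [607. 233. 143.] topmean [597.7 213.4 138.8]
cover rect ((589.0160522460938, 50.66221618652344), (184.17100524902344, 185.06381225585938), 77.97488403320312) 3226
plane [-1.23771058e-01  2.52266490e-02  1.87717853e+02] [588.38692813  50.21530404 116.15934417]
box [[479.29998779296875, -20.100000381469727], [660.2999877929688, -58.70000076293945], [698.7000122070312, 121.4000015258789], [517.7000122070312, 160.0]]
```

View pics/crop1.png

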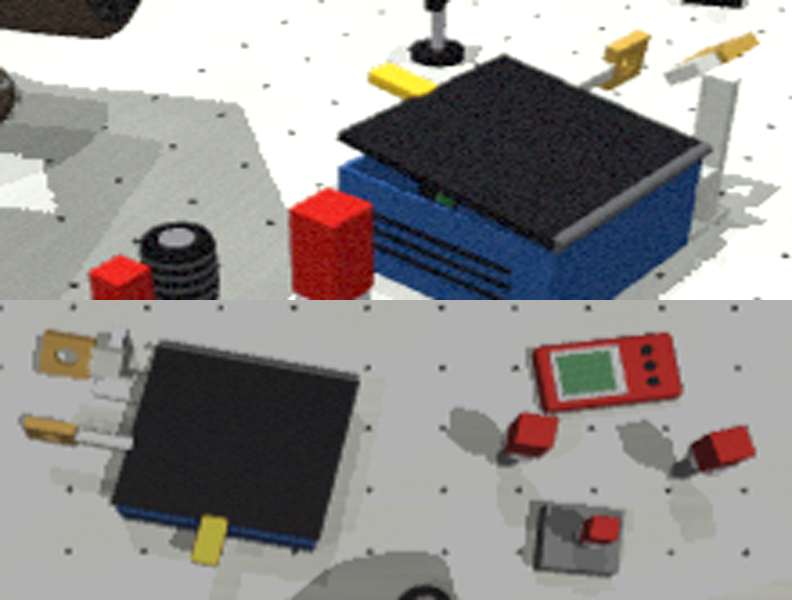

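The crop confirms the choice. The small pin stands in the grey stand, with its top at (490,-259,157). Cover angle is ≈0.126 rad and housing yaw ≈-0.207. The hinge is at ≈(677,31.5,100), and the tab grip point at ≈(475,74,126). All of these agree with the given sizes.

Now I'll move towards the tab.

Emit:
carry_out(
  moves=[
    {"dx": 0.042, "dy": -0.02, "dz": -0.014, "twist": 6.3},
    {"dx": 0.084, "dy": -0.04, "dz": -0.028, "twist": 12.6},
    {"dx": 0.126, "dy": -0.06, "dz": -0.042, "twist": 18.9},
    {"dx": 0.168, "dy": -0.08, "dz": -0.056, "twist": 25.2},
    {"dx": 0.21, "dy": -0.1, "dz": -0.07, "twist": 31.5},
  ],
)

```text
t: 0.6
eef_pos: [375.2, -422.3, 285.0]
tcp_rot: [-3.141, 0.0, -0.212]
ft_force: [0.3, -0.4, -0.8]
opening: 1.0
```

Emit:
carry_out(
  moves=[
    {"dy": -0.048},
    {"dy": -0.096},
    {"dy": -0.144},
    {"dy": -0.192},
    {"dy": -0.24},
  ],
)

```text
schema error: expected keys dx, dy, dz, twist
```

Emit:
carry_out(
  moves=[
    {"dy": -0.048, "dz": 0.01},
    {"dy": -0.096, "dz": 0.02},
    {"dy": -0.144, "dz": 0.03},
    {"dy": -0.192, "dz": 0.04},
    {"dy": -0.24, "dz": 0.05},
  ],
)

```text
schema error: expected keys dx, dy, dz, twist
```

Emit:
carry_out(
  moves=[
    {"dx": 0, "dy": -0.048, "dz": 0, "twist": 0},
    {"dx": 0, "dy": -0.096, "dz": 0, "twist": 0},
    {"dx": 0, "dy": -0.144, "dz": 0, "twist": 0},
    {"dx": 0, "dy": -0.192, "dz": 0, "twist": 0},
    {"dx": 0, "dy": -0.24, "dz": 0, "twist": 0},
  ],
)

```text
t: 1.1
eef_pos: [423.5, -187.1, 284.5]
tcp_rot: [-3.142, 0.0, -0.207]
ft_force: [-0.2, 0.6, 0.7]
opening: 0.999
```

Emit:
carry_out(
  moves=[
    {"dx": 0, "dy": -0.048, "dz": 0.01, "twist": 0},
    {"dx": 0, "dy": -0.096, "dz": 0.02, "twist": 0},
    {"dx": 0, "dy": -0.144, "dz": 0.03, "twist": 0},
    {"dx": 0, "dy": -0.192, "dz": 0.04, "twist": 0},
    {"dx": 0, "dy": -0.24, "dz": 0.05, "twist": 0},
  ],
)

```text
t: 1.6
eef_pos: [472.8, 47.9, 234.2]
tcp_rot: [3.142, -0.0, -0.207]
ft_force: [0.6, -0.8, -0.3]
opening: 0.999
```

```bash
cat >> h.py <<'E'
HX=np.array([677,31.5,100.]);PSI=-0.207
def loc(P,inv=False):
    c,s=np.cos(PSI),np.sin(PSI);M=np.array([[c,s,0],[-s,c,0],[0,0,1]])
    return M.T@np.array(P,float)+HX if inv else M@(np.array(P,float)-HX)
def to(P,yaw=None):
    "tool-frame move (m, deg) from present pose to TCP world P"
    s=state();e=s['eef_pos'];y=s['tcp_rot'][2];d=np.array(P)-e
    dx=np.array([np.cos(y),np.sin(y),0]);dy=np.array([np.sin(y),-np.cos(y),0])
    tw=0 if yaw is None else -np.degrees((yaw-y+np.pi)%(2*np.pi)-np.pi)
    print('t',s['t'],'eef',e.round(1),'rpy',s['tcp_rot'].round(3),'F',s['ft_force'].round(1),'op',round(s['opening'],3),'-> move',(np.array([dx@d,dy@d,-d[2]])/1000).round(4),round(tw,1))
E
python3 - <<'E'
from h import *
to([475,74,107],-0.207)
p,d=snap('scene')
X=pts('scene',d);hsv=cv2.cvtColor(p,cv2.COLOR_RGB2HSV);H,S,V=[hsv[...,i].astype(int) for i in range(3)]
m=(H>24)&(H<34)&(S>150)&(V>60)&(d>0);Q=X[m];print(m.sum(),Q.mean(0))
cv2.imwrite('pics/a2.png',cv2.resize(p[90:240,170:370,::-1],(800,600)))
E
```

```text
t 1.6 eef [472.8  47.9 234.2] rpy [ 3.142 -0.    -0.207] F [ 0.6 -0.8 -0.3] op 0.999 -> move [-0.0033 -0.026   0.1272] -0.0
7 [482.96941203  65.94315581 129.73365389]
```

View pics/a2.png

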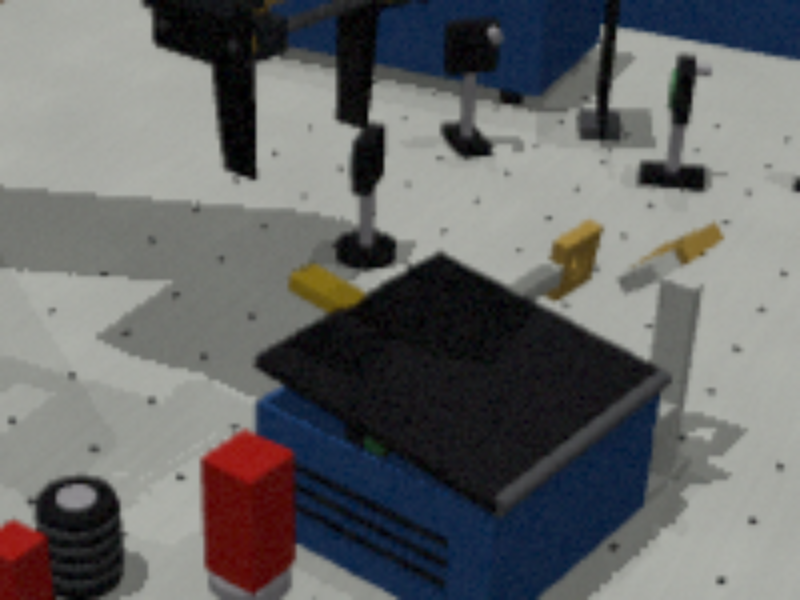

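The open gripper is above the tab (tab at crop (325,285)) with its jaws along the hinge line. Descending and gripping.

Emit:
carry_out(
  moves=[
    {"dx": -0.003, "dy": -0.026, "dz": 0.03, "twist": 0},
    {"dx": -0.003, "dy": -0.026, "dz": 0.07, "twist": 0},
    {"dx": -0.003, "dy": -0.026, "dz": 0.11, "twist": 0},
    {"dx": -0.003, "dy": -0.026, "dz": 0.127, "twist": 0},
    {"dx": -0.003, "dy": -0.026, "dz": 0.127, "twist": 0},
  ],
)

```text
t: 2.15
eef_pos: [474.1, 71.9, 105.5]
tcp_rot: [3.14, 0.005, -0.207]
ft_force: [0.2, -0.4, 1.0]
opening: 1.002
```

Emit:
carry_out(
  moves=[
    {"dx": 0, "dy": 0, "dz": 0, "twist": 0},
    {"dx": 0, "dy": 0, "dz": 0, "twist": 0},
    {"dx": 0, "dy": 0, "dz": 0, "twist": 0},
    {"dx": 0, "dy": 0, "dz": 0, "twist": 0},
    {"dx": 0, "dy": 0, "dz": 0, "twist": 0},
  ],
  grip=0.0,
)

```text
t: 2.65
eef_pos: [475.5, 71.9, 108.1]
tcp_rot: [-3.141, -0.001, -0.207]
ft_force: [-0.3, -0.2, -1.1]
opening: 0.635
```

Emit:
carry_out(
  moves=[
    {"dx": 0, "dy": 0, "dz": 0, "twist": 0},
    {"dx": 0, "dy": 0, "dz": 0, "twist": 0},
  ],
)

```text
t: 2.85
eef_pos: [475.4, 71.9, 107.7]
tcp_rot: [3.142, -0.0, -0.207]
ft_force: [1.1, 0.4, 0.1]
opening: 0.469
```

Emit:
carry_out(
  moves=[
    {"dx": 0, "dy": 0, "dz": 0, "twist": 0},
    {"dx": 0, "dy": 0, "dz": 0, "twist": 0},
    {"dx": 0, "dy": 0, "dz": 0, "twist": 0},
    {"dx": 0, "dy": 0, "dz": 0, "twist": 0},
  ],
)

```text
t: 3.25
eef_pos: [476.1, 75.3, 107.6]
tcp_rot: [-3.136, -0.001, -0.209]
ft_force: [4.6, 37.5, -3.4]
opening: 0.251
```

Emit:
carry_out(
  moves=[
    {"dx": 0.001, "dy": 0, "dz": -0.007, "twist": 0},
    {"dx": 0.0025, "dy": 0, "dz": -0.015, "twist": 0},
    {"dx": 0.005, "dy": 0, "dz": -0.025, "twist": 0},
    {"dx": 0.0076, "dy": 0, "dz": -0.035, "twist": 0},
    {"dx": 0.0148, "dy": 0, "dz": -0.055, "twist": 0},
  ],
)

```text
t: 3.75
eef_pos: [490.6, 72.3, 162.2]
tcp_rot: [-3.136, -0.0, -0.208]
ft_force: [12.2, 28.6, -9.5]
opening: 0.25
```

Emit:
carry_out(
  moves=[
    {"dx": 0.009, "dy": -0.002, "dz": -0.0187, "twist": 0},
    {"dx": 0.02, "dy": -0.004, "dz": -0.0364, "twist": 0},
    {"dx": 0.0325, "dy": -0.004, "dz": -0.053, "twist": 0},
    {"dx": 0.0466, "dy": -0.004, "dz": -0.0682, "twist": 0},
    {"dx": 0.0466, "dy": -0.004, "dz": -0.0682, "twist": 0},
  ],
)

```text
t: 4.25
eef_pos: [537.2, 62.6, 231.7]
tcp_rot: [3.141, -0.001, -0.207]
ft_force: [-1.4, -4.2, 4.0]
opening: 0.25
```

Emit:
carry_out(
  moves=[
    {"dx": 0.008, "dy": 0, "dz": -0.007, "twist": 0},
    {"dx": 0.0157, "dy": 0, "dz": -0.0137, "twist": 0},
    {"dx": 0.0157, "dy": 0, "dz": -0.0137, "twist": 0},
  ],
)

```text
t: 4.55
eef_pos: [552.2, 59.4, 244.6]
tcp_rot: [3.141, -0.0, -0.207]
ft_force: [-0.2, -5.2, -0.8]
opening: 0.245
```

```bash
python3 - <<'E'
from h import *
s=state();L=loc(s['eef_pos']+[0,0,19]);print(L.round(1),np.hypot(L[0],L[2]),np.arctan2(L[2],-L[0]),s['ft_force'],s['opening'])
E
```

```text
[-127.8    1.6  163.6] 207.62523434789637 0.9075472715713573 [-0.21071331 -5.16751553 -0.76703372] 0.2446036074452985
```

Emit:
carry_out(
  moves=[
    {"dx": 0.002, "dy": 0, "dz": -0.0015, "twist": 0},
    {"dx": 0.004, "dy": 0, "dz": -0.003, "twist": 0},
    {"dx": 0.004, "dy": 0, "dz": -0.003, "twist": 0},
  ],
)

```text
t: 4.85
eef_pos: [553.2, 59.1, 245.4]
tcp_rot: [3.14, 0.008, -0.207]
ft_force: [-10.1, -3.6, -13.1]
opening: 0.248
```

Emit:
carry_out(
  moves=[
    {"dx": 0.002, "dy": 0, "dz": -0.0015, "twist": 0},
    {"dx": 0.002, "dy": 0, "dz": -0.0015, "twist": 0},
  ],
)

```text
t: 5.05
eef_pos: [553.4, 59.1, 245.6]
tcp_rot: [3.139, 0.013, -0.207]
ft_force: [-15.3, -0.9, -19.2]
opening: 0.249
```

At the stop: the force rises and the motion has ended. Release and rise.

Emit:
carry_out(
  moves=[
    {"dx": 0, "dy": 0, "dz": 0, "twist": 0},
    {"dx": 0, "dy": 0, "dz": 0, "twist": 0},
    {"dx": 0, "dy": 0, "dz": 0, "twist": 0},
    {"dx": 0, "dy": 0, "dz": 0, "twist": 0},
  ],
  grip=0.07,
)

```text
t: 5.45
eef_pos: [558.0, 58.9, 249.6]
tcp_rot: [-3.141, -0.002, -0.207]
ft_force: [0.4, 0.2, -0.0]
opening: 0.533
```

Emit:
carry_out(
  moves=[
    {"dx": 0, "dy": 0, "dz": -0.02, "twist": 0},
    {"dx": 0, "dy": 0, "dz": -0.05, "twist": 0},
    {"dx": -0.03, "dy": 0, "dz": -0.09, "twist": 0},
    {"dx": -0.07, "dy": 0.02, "dz": -0.09, "twist": 0},
    {"dx": -0.1, "dy": 0.05, "dz": -0.09, "twist": 0},
  ],
)

```text
t: 5.95
eef_pos: [448.0, 31.0, 340.1]
tcp_rot: [-3.141, -0.003, -0.205]
ft_force: [1.1, -0.8, 0.5]
opening: 0.737
```

Emit:
carry_out(
  moves=[
    {"dx": 0, "dy": 0.045, "dz": 0, "twist": 0},
    {"dx": 0, "dy": 0.09, "dz": 0, "twist": 0},
    {"dx": 0, "dy": 0.135, "dz": 0, "twist": 0},
    {"dx": 0, "dy": 0.18, "dz": 0, "twist": 0},
    {"dx": 0, "dy": 0.18, "dz": 0, "twist": 0},
  ],
)

```text
t: 6.45
eef_pos: [411.6, -149.8, 339.4]
tcp_rot: [3.14, -0.001, -0.212]
ft_force: [0.7, 1.2, 0.7]
opening: 0.741
```

```bash
python3 - <<'E'
from h import *
out=[]
for n in('scene','top'):
    p,d=snap(n);X=pts(n,d);hsv=cv2.cvtColor(p,cv2.COLOR_RGB2HSV);H,S,V=[hsv[...,i].astype(int) for i in range(3)]
    L=np.array([loc(q) for q in X.reshape(-1,3)]).reshape(X.shape)
    for nm,m in dict(yel=(H>24)&(H<34)&(S>150)&(V>60),brass=(H>12)&(H<24)&(S>110)&(V>60),red=((H<6)|(H>174))&(S>170)&(V>50)).items():
        k,l,st,c=cv2.connectedComponentsWithStats((m&(d>0)).astype(np.uint8))
        for i in range(1,k):
            Q=(X if nm=='red' else L)[l==i]
            if st[i,4]<12 or np.hypot(*X[l==i][:,:2].mean(0))>1000: continue
            print(n,nm,c[i].round(),st[i,4],'mean',Q.mean(0).round(1),'min',Q.min(0).round(),'max',Q.max(0).round())
            if nm=='red' and n=='top' and Q[:,2].min()>140 and Q[:,2].max()<170:
                r=cv2.minAreaRect(Q[:,:2].astype(np.float32));print('   pin rect',r)
                K=cv2.minAreaRect(np.argwhere(l==i).astype(np.float32));print('   px rect',K)
    m=(V<70)&(S<90)&(abs(L[...,1])<85)&(L[...,0]>-115)&(L[...,0]<-10)&(L[...,2]>20)&(L[...,2]<165)
    Q=L[m]; 
    if len(Q)>200:
        f=np.polyfit(-Q[:,0],Q[:,2],1);print(n,'cover slope angle',np.arctan(f[0]),f,len(Q))
    out.append(cv2.convertScaleAbs(cv2.resize((p[90:290,110:370] if n=='scene' else p[110:310,140:400])[:,:,::-1],(400,300)),alpha=1.3 if n=='scene' else 2))
cv2.imwrite('pics/b1.png',np.hstack(out))
to([490,-259,250])
E
```

```text
scene yel [280. 126.] 24 mean [-116.2   -2.7  152.3] min [-122.  -10.  145.] max [-109.    5.  160.]
scene brass [156.  54.] 128 mean [-205.  -253.6  344. ] min [-250. -291.  323.] max [-200. -194.  348.]
scene brass [186.  56.] 19 mean [-194.4 -196.4  331.4] min [-200. -199.  324.] max [-190. -195.  338.]
scene brass [143.  67.] 24 mean [-194.3 -291.9  331.5] min [-202. -293.  324.] max [-190. -291.  338.]
scene brass [333. 132.] 73 mean [-70.1 175.   91.8] min [-248.  138.  -95.] max [-54. 562. 109.]
scene brass [343. 151.] 65 mean [-28.4 161.7  57.3] min [-152.  137. -100.] max [-19. 438.  66.]
scene red [232. 217.] 749 mean [ 589.2 -206.2  172.9] min [ 568. -217.  133.] max [ 603. -182.  200.]
scene red [173. 259.] 1384 mean [ 555.8 -340.1  165.1] min [ 480. -380.  107.] max [ 590. -250.  201.]
scene red [249. 337.] 1711 mean [ 690.8 -322.5   26.7] min [ 639. -362.    5.] max [ 726. -229.   33.]
scene cover slope angle 0.8974477381829484 [1.25357413 3.64133174] 2505
top yel [241. 188.] 12 mean [-137.9    1.   178.5] min [-141.   -8.  175.] max [-135.   10.  183.]
top brass [196. 157.] 265 mean [-59.2 160.2  84.1] min [-93. 138.  42.] max [-19. 183. 112.]
top brass [242. 184.] 70 mean [-123.9    0.2  160.7] min [-146.  -11.  136.] max [-106.   12.  180.]
top red [352. 159.] 414 mean [ 678.5 -305.6   29.9] min [ 637. -358.   18.] max [ 722. -227.   40.]
top red [328. 178.] 105 mean [ 582.4 -196.8  199.1] min [ 566. -214.  191.] max [ 599. -181.  208.]
top red [383. 183.] 105 mean [ 568.8 -358.6  198.9] min [ 551. -375.  193.] max [ 587. -342.  208.]
top cover slope angle 0.8962701623704975 [1.25055052 4.26590673] 1427
t 6.55 eef [ 412.2 -146.5  339.3] rpy [ 3.142e+00 -1.000e-03 -2.100e-01] F [0.3 1.  0.5] op 0.732 -> move [0.0995 0.0938 0.0893] 0
```

View pics/b1.png

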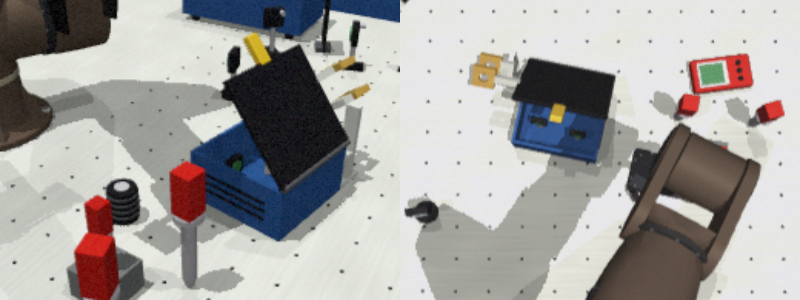

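The cover is open at ≈0.897 rad (two views). The pin is in its stand, at b1 (97,215) on the left. Now I'll estimate the yaw of its flats from the first top picture.

```bash
python3 - <<'E'
from h import *
p=cv2.imread('pics/top0.png');hsv=cv2.cvtColor(p,cv2.COLOR_BGR2HSV).astype(int)
m=((hsv[...,0]<6)|(hsv[...,0]>174))&(hsv[...,1]>150)&(hsv[...,2]>50)
m[:300]=0;m[350:]=0;m[:,:520]=0;m[:,565:]=0
c=max(cv2.findContours(m.astype(np.uint8),0,1)[0],key=cv2.contourArea);print(cv2.contourArea(c),cv2.minAreaRect(c))
P=c[:,0]*.64
K=camera_info('top')
M,R,t=[np.array(K[k]) for k in('mtx','R','t')]
r=np.c_[(P[:,0]-M[0,2])/M[0,0],(P[:,1]-M[1,2])/M[1,1],np.ones(len(P))]@R;o=-R.T@t.ravel()
W=o+r*((156-o[2])/r[:,2])[:,None];print(cv2.minAreaRect(W[:,:2].astype(np.float32)),W.mean(0))
a=p[270:390,490:590];cv2.imwrite('pics/pin0.png',cv2.convertScaleAbs(cv2.resize(a,(500,600),interpolation=2),alpha=1.8))
E
```

```text
129.0 ((543.0, 330.0), (12.0, 12.0), 90.0)
((488.7848205566406, -260.0296325683594), (23.343996047973633, 23.744609832763672), 88.5840835571289) [ 489.29640638 -259.38469095  156.        ]
```

View pics/pin0.png

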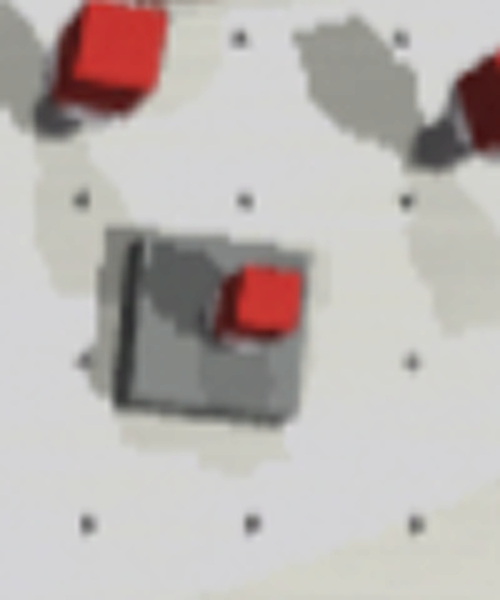

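The pin's flats are roughly square to the world axes (pin centre at crop (268,300)), so I'll grasp at tool yaw 0.

Emit:
carry_out(
  moves=[
    {"dx": 0.025, "dy": 0.024, "dz": 0.025, "twist": -3},
    {"dx": 0.05, "dy": 0.048, "dz": 0.05, "twist": -6},
    {"dx": 0.075, "dy": 0.072, "dz": 0.075, "twist": -9},
    {"dx": 0.0998, "dy": 0.0948, "dz": 0.1, "twist": -12},
    {"dx": 0.0998, "dy": 0.0948, "dz": 0.1, "twist": -12},
  ],
)

```text
t: 7.05
eef_pos: [491.9, -259.5, 235.4]
tcp_rot: [-3.139, 0.004, 0.004]
ft_force: [-0.7, 0.7, 0.6]
opening: 0.735
```

```bash
python3 - <<'E'
from h import *
to([490,-260,115],0)
p,d=snap('scene');cv2.imwrite('pics/c1.png',cv2.convertScaleAbs(cv2.resize(p[130:310,120:320,::-1],(660,594)),alpha=1.3))
E
```

```text
t 7.05 eef [ 491.9 -259.5  235.4] rpy [-3.139  0.004  0.004] F [-0.7  0.7  0.6] op 0.735 -> move [-0.0019  0.0004  0.1204] 0.3
```

View pics/c1.png

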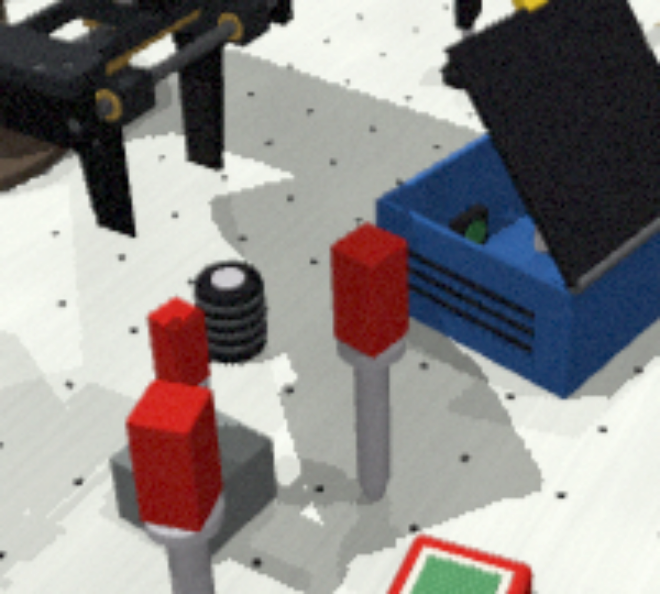

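The open fingers are poised over the stand's pin (crop (178,340)), clear of the two big ones. Descend and grip.

Emit:
carry_out(
  moves=[
    {"dx": -0.001, "dy": 0, "dz": 0.035, "twist": 0},
    {"dx": -0.001, "dy": 0, "dz": 0.07, "twist": 0},
    {"dx": -0.001, "dy": 0, "dz": 0.1, "twist": 0},
    {"dx": -0.001, "dy": 0, "dz": 0.12, "twist": 0},
    {"dx": -0.001, "dy": 0, "dz": 0.12, "twist": 0},
  ],
)

```text
t: 7.6
eef_pos: [489.1, -257.0, 118.2]
tcp_rot: [-3.14, 0.002, 0.003]
ft_force: [0.2, 0.5, -0.1]
opening: 0.732
```

Emit:
carry_out(
  moves=[
    {"dx": 0, "dy": 0, "dz": 0, "twist": 0},
    {"dx": 0, "dy": 0, "dz": 0, "twist": 0},
    {"dx": 0, "dy": 0, "dz": 0, "twist": 0},
    {"dx": 0, "dy": 0, "dz": 0, "twist": 0},
    {"dx": 0, "dy": 0, "dz": 0, "twist": 0},
  ],
  grip=0.0,
)

```text
t: 8.1
eef_pos: [489.6, -259.1, 119.5]
tcp_rot: [3.141, -0.001, 0.002]
ft_force: [-0.7, -0.4, -0.6]
opening: 0.372
```

Emit:
carry_out(
  moves=[
    {"dx": 0, "dy": 0, "dz": 0, "twist": 0},
    {"dx": 0, "dy": 0, "dz": 0, "twist": 0},
    {"dx": 0, "dy": 0, "dz": 0, "twist": 0},
    {"dx": 0, "dy": 0, "dz": 0, "twist": 0},
  ],
)

```text
t: 8.5
eef_pos: [489.6, -259.1, 119.2]
tcp_rot: [3.141, -0.0, 0.002]
ft_force: [-0.5, 0.1, 2.4]
opening: 0.25
```

Emit:
carry_out(
  moves=[
    {"dx": 0, "dy": 0, "dz": -0.008, "twist": 0},
    {"dx": 0, "dy": 0, "dz": -0.017, "twist": 0},
    {"dx": 0, "dy": 0, "dz": -0.025, "twist": 0},
    {"dx": 0, "dy": 0, "dz": -0.025, "twist": 0},
  ],
)

```text
t: 8.9
eef_pos: [490.0, -259.4, 145.4]
tcp_rot: [3.14, -0.002, 0.003]
ft_force: [1.4, 0.9, -2.4]
opening: 0.245
```

Emit:
carry_out(
  moves=[
    {"dx": -0.01, "dy": 0, "dz": 0, "twist": 0},
    {"dx": -0.02, "dy": 0, "dz": 0, "twist": 0},
    {"dx": -0.03, "dy": 0, "dz": 0.002, "twist": 0},
    {"dx": -0.039, "dy": 0, "dz": 0.0035, "twist": 0},
    {"dx": -0.039, "dy": 0, "dz": 0.0035, "twist": 0},
  ],
)

```text
t: 9.4
eef_pos: [449.1, -259.2, 140.3]
tcp_rot: [-3.141, 0.001, 0.002]
ft_force: [0.6, -0.6, -0.9]
opening: 0.254
```

Emit:
carry_out(
  moves=[
    {"dx": -0.009, "dy": 0, "dz": 0.003, "twist": 0},
    {"dx": -0.018, "dy": 0, "dz": 0.006, "twist": 0},
    {"dx": -0.027, "dy": 0, "dz": 0.01, "twist": 0},
    {"dx": -0.036, "dy": 0, "dz": 0.0135, "twist": 0},
    {"dx": -0.036, "dy": 0, "dz": 0.0135, "twist": 0},
  ],
)

```text
t: 9.9
eef_pos: [413.0, -258.9, 126.4]
tcp_rot: [-3.14, 0.002, 0.002]
ft_force: [0.6, -1.2, -0.8]
opening: 0.248
```

Emit:
carry_out(
  moves=[
    {"dx": -0.02, "dy": 0, "dz": -0.028, "twist": 0},
    {"dx": -0.02, "dy": 0, "dz": -0.06, "twist": 0},
    {"dx": -0.02, "dy": 0, "dz": -0.1, "twist": 0},
    {"dx": -0.02, "dy": 0, "dz": -0.1, "twist": 0},
  ],
)

```text
t: 10.3
eef_pos: [395.1, -259.9, 230.7]
tcp_rot: [3.138, -0.003, 0.003]
ft_force: [-0.1, -0.8, -1.9]
opening: 0.253
```

```bash
python3 - <<'E'
from h import *
to([490,-260,245],0)
p,d=snap('scene');cv2.imwrite('pics/d1.png',cv2.convertScaleAbs(cv2.resize(p[100:280,90:290,::-1],(660,594)),alpha=1.3))
E
```

```text
t 10.3 eef [ 395.1 -259.9  230.7] rpy [ 3.138e+00 -3.000e-03  3.000e-03] F [-0.1 -0.8 -1.9] op 0.253 -> move [ 0.0949  0.0003 -0.0143] 0.1
```

View pics/d1.png

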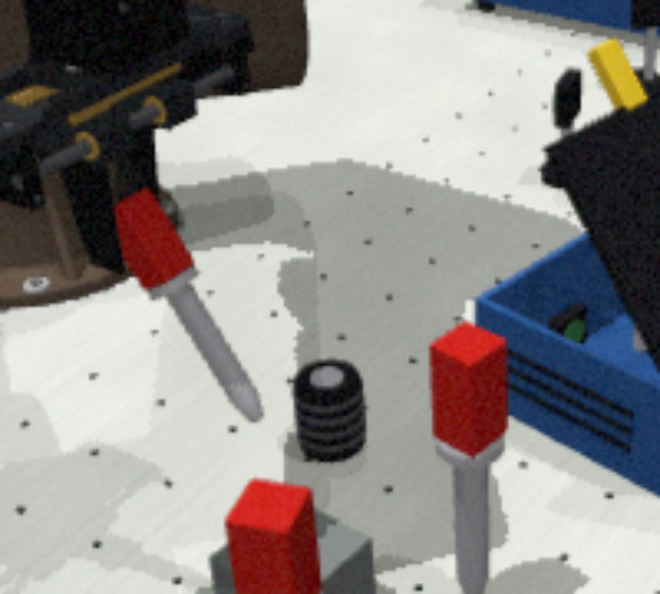

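The pin is tilted, tip away from the base: tip at crop (255,412), grip at (150,240). I'll measure its slant and tip position.

```bash
cat >> h.py <<'E'
def pinfit(n,p,d,tip_guess,yaw,rad=170):
    "direction and tip of the held pin from shaft surface points; guess in world mm"
    X=pts(n,d);hsv=cv2.cvtColor(p,cv2.COLOR_RGB2HSV).astype(int)
    c=camera_info(n);R,t=np.array(c['R']),np.array(c['t']).ravel();o=-R.T@t
    g=np.array(tip_guess,float);u0=np.array([np.cos(yaw)*.62,np.sin(yaw)*.62,-.783])
    r=(X-g);s=r@u0;lat=np.linalg.norm(r-s[...,None]*u0,axis=-1)
    m=(d>0)&(lat<22)&(s>-88)&(s<12)&(hsv[...,1]<90)
    m=cv2.morphologyEx(m.astype(np.uint8),cv2.MORPH_OPEN,np.ones((2,2)))
    k,l,st,_=cv2.connectedComponentsWithStats(m);i=1+st[1:,4].argmax();Q=X[l==i]
    c0=Q.mean(0);v=np.linalg.svd(Q-c0)[2][0];v*=np.sign(v@u0)
    a=(Q-c0)@v;core=(a<np.percentile(a,80))
    view=(c0-o)/np.linalg.norm(c0-o);w=view-(view@v)*v;w/=np.linalg.norm(w)
    ax=Q[core].mean(0);ax=ax+w*6.0
    tip=ax+v*((np.percentile(a,99)*v+c0-ax)@v)
    e=np.array([np.cos(yaw),np.sin(yaw),0])
    print(n,'npts',len(Q),'len',np.ptp(a).round(1),'dir',v.round(3),'slant from level',round(np.arctan2(-v[2],v@e),3),'sideways',round(v@np.array([-e[1],e[0],0]),3),'tip',tip.round(1))
    return v,tip
E
python3 - <<'E'
from h import *
s=state();e=s['eef_pos']
G=e+[0,0,19]; g=G+128*np.array([.62,0,-.783]);print('expected tip',g.round(1))
z=np.load('scene.npz');pinfit('scene',z['p'],z['d'],g,0)
p,d=snap('top');pinfit('top',p,d,g,0)
to([0,0,0],-0.207)
E
```

```text
expected tip [ 473.8 -259.3  147.1]
scene npts 386 len 1173.3 dir [-0.536  0.596 -0.597] slant from level 2.303 sideways 0.596 tip [255.5 -48.1 -21.8]
top npts 36 len 1514.8 dir [ 0.089 -0.19  -0.978] slant from level 1.48 sideways -0.19 tip [ 455.3 -266.2  159.9]
t 10.4 eef [ 394.  -258.9  226.8] rpy [-3.141e+00  1.000e-03  3.000e-03] F [-0.9  0.  -1.6] op 0.25 -> move [-0.3933 -0.2599  0.2268] 12.0
```

```bash
sed -i '/MORPH_OPEN/s/.*/    m=m.astype(np.uint8)/' h.py
python3 - <<'E'
from h import *
s=state();e=s['eef_pos']
G=e+[0,0,19]; g=G+128*np.array([.62,0,-.783]);print('expected tip',g.round(1))
for n in('scene','top'):
    z=np.load(n+'.npz');pinfit(n,z['p'],z['d'],g,0)
E
```

```text
expected tip [ 473.3 -258.9  145.6]
scene npts 384 len 88.7 dir [ 0.538  0.001 -0.843] slant from level 1.003 sideways 0.001 tip [ 477.2 -260.   146.8]
top npts 38 len 66.1 dir [ 0.5   -0.063 -0.864] slant from level 1.046 sideways -0.063 tip [ 474.7 -261.3  143.4]
```

```bash
cat >> h.py <<'E'
def pinaxis(n,p,d,g,yaw,P0,s0=-78,s1=-20):
    "axis of held pin: silhouette centre rays cut with vertical plane through P0 along yaw; returns slant and tip"
    X=pts(n,d);hsv=cv2.cvtColor(p,cv2.COLOR_RGB2HSV).astype(int)
    c=camera_info(n);M,R,t=[np.array(c[k]) for k in('mtx','R','t')];t=t.ravel();o=-R.T@t
    u0=np.array([np.cos(yaw)*.62,np.sin(yaw)*.62,-.783]);r=X-g;s=r@u0;lat=np.linalg.norm(r-s[...,None]*u0,axis=-1)
    m=(d>0)&(lat<26)&(s>-85)&(s<14)&(hsv[...,1]<90)
    N=np.array([-np.sin(yaw),np.cos(yaw),0]);e=np.array([np.cos(yaw),np.sin(yaw),0])
    v,u=np.nonzero(m);uv=np.c_[u,v].astype(float)
    pj=lambda Y:(lambda q:q[:2]/q[2])(M@(R@Y+t))
    a=pj(g);b=pj(g-100*u0);ax=(b-a)/np.linalg.norm(b-a);pp=np.array([-ax[1],ax[0]])
    al=(uv-a)@ax;pe=(uv-a)@pp;out=[]
    for k in range(int(al.min()),int(al.max())):
        q=pe[(al>=k)&(al<k+1.5)]
        if len(q)<3:continue
        px=a+ax*(k+.75)+pp*(q.min()+q.max())/2
        ray=R.T@np.array([(px[0]-M[0,2])/M[0,0],(px[1]-M[1,2])/M[1,1],1])
        Y=o+ray*((P0-o)@N)/(ray@N);out.append([(Y-P0)@e,Y[2],np.ptp(q)])
    out=np.array(out);sv=(out[:,:2]-[(g-P0)@e,g[2]])@[.62,-.783];k=(sv>s0)&(sv<s1)
    x,z=out[k,0],out[k,1];c0=np.array([x.mean(),z.mean()]);D=np.linalg.svd(np.c_[x,z]-c0)[2][0];D*=np.sign(D[0])
    end=max(sv); tp=c0+D*((np.array([(g-P0)@e,g[2]])+end*np.array([.62,-.783])-c0)@D)
    tipw=P0+e*tp[0];tipw[2]=tp[1]
    print(n,k.sum(),'slant',round(np.arctan2(-D[1],D[0]),3),'tip',tipw.round(1),'width px',out[::6,2].round(1),'resid',round(np.std((np.c_[x,z]-c0)@[-D[1],D[0]]),2),'axis-at-x=P0 z',round(c0[1]-c0[0]*D[1]/D[0],1))
    return D,tipw
E
python3 - <<'E'
from h import *
s=state();e=s['eef_pos'];P0=e+[0,0,19];g=np.array([475.,-259.5,145.6])
z=np.load('scene.npz');pinaxis('scene',z['p'],z['d'],g,0,P0)
E
```

```text
scene 31 slant 1.002 tip [ 475.9 -258.9  145.8] width px [4.2 7.8 7.8 8.  8.  8.  8.6 7.8] resid 0.6 axis-at-x=P0 z 273.9
```

```bash
python3 - <<'E'
from h import *
z=np.load('scene.npz');p,d=z['p'],z['d'];X=pts('scene',d);hsv=cv2.cvtColor(p,cv2.COLOR_RGB2HSV).astype(int)
m=((hsv[...,0]<8)|(hsv[...,0]>172))&(hsv[...,1]>150)&(hsv[...,2]>40)&(X[...,0]<450)&(X[...,0]>350)&(X[...,2]>180)&(abs(X[...,1]+259)<40)
Q=X[m];print(m.sum(),Q.mean(0),Q.min(0),Q.max(0))
D=np.array([.538,-.843]);q=Q[:,[0,2]]-np.array([475.9,145.8]);a=q@D;b=q@np.array([.843,.538])
for lo in range(-150,-90,8):
    k=(a>lo)&(a<lo+8)
    if k.sum()>2: print(lo,k.sum(),b[k].min().round(1),b[k].max().round(1),Q[k][:,1].min().round(1))
f=(X[...,0]>370)&(X[...,0]<440)&(X[...,2]>215)&(X[...,2]<300)&(abs(X[...,1]+259)<60)&(hsv[...,2]<60)
F=X[f];print('finger',f.sum(),F.min(0),F.max(0))
for zz in range(220,300,10):
    k=abs(F[:,2]-zz)<5
    if k.sum():print(zz,k.sum(),F[k].min(0).round(),F[k].max(0).round())
cv2.imwrite('pics/d2.png',cv2.convertScaleAbs(cv2.resize(p[110:230,100:220,::-1],(600,600),interpolation=2),alpha=2.2))
E
```

```text
441 [ 420.10578183 -264.69775539  251.37093848] [ 398.46037831 -273.75870298  224.12759284] [ 436.26051082 -248.2423861   274.42899357]
-150 20 0.4 14.9 -273.5
-142 59 3.0 15.9 -273.0
-134 73 -3.3 16.7 -273.4
-126 73 -8.1 15.7 -273.1
-118 79 -9.1 15.9 -273.7
-110 76 -8.9 15.7 -273.8
-102 61 -7.9 15.3 -273.2
finger 555 [ 382.65357761 -286.4788912   230.91400012] [ 409.58109709 -235.23353821  299.4853845 ]
230 19 [ 384. -278.  231.] [ 406. -273.  235.]
240 38 [ 384. -281.  235.] [ 407. -272.  245.]
250 54 [ 384. -281.  245.] [ 408. -272.  255.]
260 59 [ 384. -282.  255.] [ 408. -240.  264.]
270 111 [ 383. -283.  265.] [ 410. -239.  275.]
280 119 [ 384. -284.  275.] [ 408. -239.  285.]
290 119 [ 383. -285.  285.] [ 408. -237.  295.]
```

View pics/d2.png

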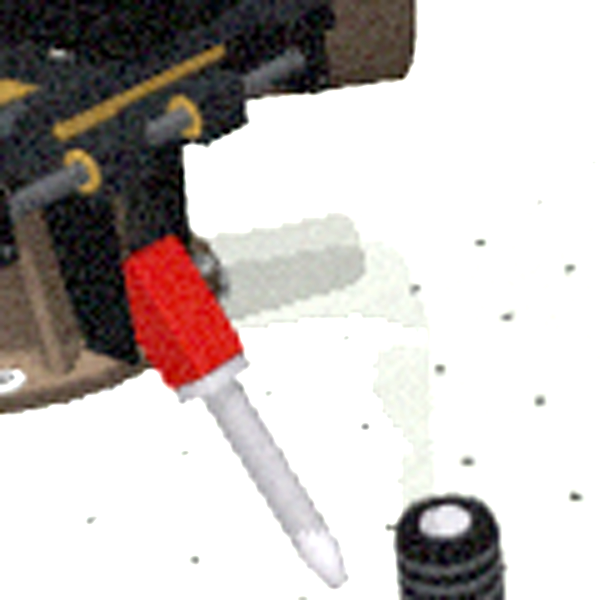

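The pin slid about 15 mm in the pads (finger at crop (150,300), grip offset to the right) and its slant is ≈1.0. Contact is still firm, and there is enough play to enter the bores. I'll carry it high to the lugs, then measure again.

Emit:
carry_out(
  moves=[
    {"dx": 0, "dy": 0, "dz": -0.033, "twist": 2.4},
    {"dx": 0, "dy": 0, "dz": -0.066, "twist": 4.8},
    {"dx": 0, "dy": 0, "dz": -0.1, "twist": 7.2},
    {"dx": 0, "dy": 0, "dz": -0.133, "twist": 9.6},
    {"dx": 0, "dy": 0, "dz": -0.165, "twist": 12},
  ],
)

```text
t: 10.9
eef_pos: [394.1, -258.9, 391.4]
tcp_rot: [-3.14, 0.004, -0.209]
ft_force: [0.0, -0.4, -2.6]
opening: 0.249
```

Emit:
carry_out(
  moves=[
    {"dx": 0, "dy": -0.03, "dz": 0, "twist": 0},
    {"dx": 0, "dy": -0.07, "dz": 0, "twist": 0},
    {"dx": 0, "dy": -0.11, "dz": 0, "twist": 0},
    {"dx": 0, "dy": -0.15, "dz": 0, "twist": 0},
    {"dx": 0, "dy": -0.19, "dz": 0, "twist": 0},
  ],
)

```text
t: 11.4
eef_pos: [433.2, -71.7, 390.0]
tcp_rot: [-3.141, 0.004, -0.207]
ft_force: [0.5, -0.5, -2.1]
opening: 0.248
```

Emit:
carry_out(
  moves=[
    {"dx": 0, "dy": -0.04, "dz": 0, "twist": 0},
    {"dx": 0, "dy": -0.08, "dz": 0, "twist": 0},
    {"dx": 0, "dy": -0.12, "dz": 0, "twist": 0},
    {"dx": 0, "dy": -0.16, "dz": 0, "twist": 0},
    {"dx": 0, "dy": -0.2, "dz": 0, "twist": 0},
  ],
)

```text
t: 11.9
eef_pos: [474.3, 124.1, 389.8]
tcp_rot: [3.14, 0.004, -0.207]
ft_force: [1.3, -0.6, -1.9]
opening: 0.249
```

Emit:
carry_out(
  moves=[
    {"dx": 0, "dy": -0.04, "dz": 0, "twist": 0},
    {"dx": 0, "dy": -0.075, "dz": 0, "twist": 0},
    {"dx": 0, "dy": -0.1, "dz": 0, "twist": 0},
    {"dx": 0, "dy": -0.114, "dz": 0, "twist": 0},
    {"dx": 0, "dy": -0.114, "dz": 0, "twist": 0},
  ],
)

```text
t: 12.4
eef_pos: [498.0, 234.9, 390.0]
tcp_rot: [3.14, 0.003, -0.205]
ft_force: [0.9, -0.1, -2.7]
opening: 0.252
```

```bash
python3 - <<'E'
from h import *
to(loc([-175,161.5,200],True),PSI)
E
```

```text
t 12.4 eef [498.  234.9 390. ] rpy [ 3.14e+00  3.00e-03 -2.05e-01] F [ 0.9 -0.1 -2.7] op 0.252 -> move [0.042  0.0009 0.09  ] 0.1
```

Emit:
carry_out(
  moves=[
    {"dx": 0.007, "dy": 0, "dz": 0.027, "twist": 0},
    {"dx": 0.014, "dy": 0, "dz": 0.053, "twist": 0},
    {"dx": 0.02, "dy": 0, "dz": 0.08, "twist": 0},
    {"dx": 0.02, "dy": 0, "dz": 0.08, "twist": 0},
    {"dx": 0.02, "dy": 0, "dz": 0.08, "twist": 0},
  ],
)

```text
t: 12.9
eef_pos: [517.7, 229.0, 312.3]
tcp_rot: [3.141, 0.001, -0.208]
ft_force: [0.5, 0.1, -0.5]
opening: 0.25
```

```bash
python3 - <<'E'
from h import *
to([0,0,0])
e=state()['eef_pos'];ux=np.array([np.cos(PSI),np.sin(PSI),0]);P0=e+[0,0,19];g=e+82*ux+[0,0,-83];print('exp tip',g.round(1),'loc',loc(g).round(1))
for n in('scene','top'):
    p,d=snap(n)
    try:
        if n=='scene': D,t=pinaxis(n,p,d,g,PSI,P0);print('tip loc',loc(t).round(1))
        v,t=pinfit(n,p,d,g,PSI);print('tip loc',loc(t).round(1))
    except Exception as x: print(n,x)
    X=pts(n,d);hsv=cv2.cvtColor(p,cv2.COLOR_RGB2HSV).astype(int)
    L=np.array([loc(q) for q in X.reshape(-1,3)]).reshape(X.shape);c,s=np.cos(.9),np.sin(.9)
    r=-L[...,0]*c+L[...,2]*s;nn=L[...,0]*s+L[...,2]*c
    b=(hsv[...,0]>12)&(hsv[...,0]<24)&(hsv[...,1]>110)&(hsv[...,2]>50)&(d>0)&(abs(L[...,1]-162)<35)
    for nm,k in(('cover',b&(abs(r-115)<20)),('bracket',b&(abs(r-60)<20))):
        if k.sum()>5:
            q=lambda a:np.percentile(a[k],[2,50,98]).round(1)
            print(n,nm,k.sum(),'r',q(r),'n',q(nn),'y',q(L[...,1]))
cv2.imwrite('pics/e1.png',np.hstack([cv2.convertScaleAbs(cv2.resize(a[:,:,::-1],(400,400),interpolation=2),alpha=f) for a,f in((np.load('scene.npz')['p'][60:180,250:370],1.3),(p[110:210,160:260],2.2))]))
E
```

```text
t 12.9 eef [517.7 229.  312.3] rpy [ 3.141e+00  1.000e-03 -2.080e-01] F [ 0.5  0.1 -0.5] op 0.25 -> move [-0.4592  0.3309  0.3123] 0
exp tip [597.9 212.1 229.3] loc [-114.5  160.5  129.3]
scene 22 slant 1.01 tip [595.7 212.6 230.2] width px [3.6 5.8 5.4 4.9 4.9 5.4] resid 0.59 axis-at-x=P0 z 357.1
tip loc [-116.8  160.5  130.2]
scene npts 217 len 90.6 dir [ 0.517 -0.104 -0.849] slant from level 1.015 sideways 0.005 tip [596.7 212.2 228.6]
tip loc [-115.8  160.4  128.6]
scene cover 70 r [111.7 117.3 123.2] n [ 5.  18.5 21. ] y [137.5 151.1 182.3]
scene bracket 64 r [57.3 63.8 68.4] n [-9.  18.8 20.9] y [137.4 155.3 179.9]
top attempt to get argmax of an empty sequence
top cover 158 r [112.  121.4 129.1] n [-19.3   7.4  21.2] y [139.1 158.6 180.2]
top bracket 93 r [56.5 66.4 72.8] n [-6.5 13.5 21.5] y [140.4 161.3 181. ]
```

View pics/e1.png

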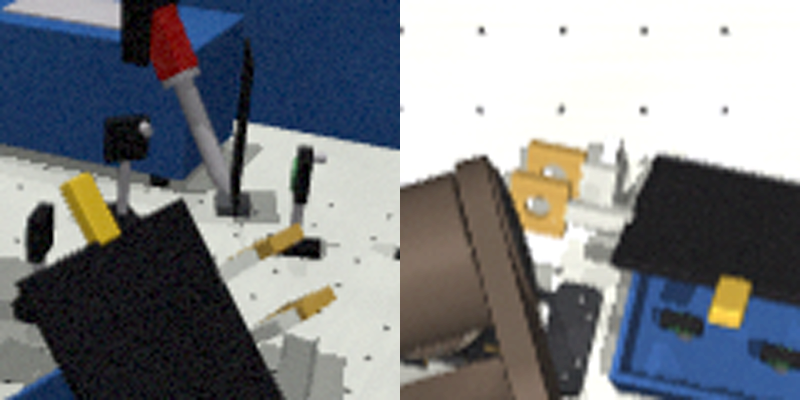

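The pin tip (left image (230,205)) is above the lugs. The lugs (left (275,245) and (305,305)) are at local y≈160, matching the pin's 160.5. Tip in bore coordinates: r≈174, n≈-11. Align it onto the axis just above the cover lug.

Emit:
carry_out(
  moves=[
    {"dx": 0.01, "dy": 0, "dz": 0.006, "twist": 0},
    {"dx": 0.02, "dy": 0, "dz": 0.014, "twist": 0},
    {"dx": 0.03, "dy": 0, "dz": 0.023, "twist": 0},
    {"dx": 0.037, "dy": 0, "dz": 0.0295, "twist": 0},
    {"dx": 0.037, "dy": 0, "dz": 0.0295, "twist": 0},
  ],
)

```text
t: 13.5
eef_pos: [554.5, 221.8, 280.8]
tcp_rot: [3.14, 0.002, -0.208]
ft_force: [0.1, -1.0, -2.1]
opening: 0.251
```

```bash
cat > m.py <<'E'
from h import *
import sys
n0=float(sys.argv[1]) if len(sys.argv)>1 else 1.01
e=state()['eef_pos'];to([0,0,0]);L=loc(e);print('tcp loc',L.round(1))
ux=np.array([np.cos(PSI),np.sin(PSI),0]);P0=e+[0,0,19];g=e+80*ux+[0,0,-83]
p,d=snap('scene')
try:
    D,t=pinaxis('scene',p,d,g,PSI,P0);t=loc(t);c,s=np.cos(.9),np.sin(.9);print('tip r',-t[0]*c+t[2]*s,'n',t[0]*s+t[2]*c,'y',t[1])
except Exception as x: print(x)
E
python3 m.py
```

```text
t 13.5 eef [554.5 221.8 280.8] rpy [ 3.14e+00  2.00e-03 -2.08e-01] F [ 0.1 -1.  -2.1] op 0.251 -> move [-0.4968  0.3314  0.2808] 0
tcp loc [-159.   161.   180.8]
scene 22 slant 1.004 tip [636.4 204.6 192.9] width px [0.9 5.4 5.8 5.4 4.9 5.8] resid 0.53 axis-at-x=P0 z 324.3
tip r 119.60995194408663 n -1.2442308429418674 y 161.04145934846608
```

Emit:
carry_out(
  moves=[
    {"dx": 0.004, "dy": 0.0005, "dz": 0.004, "twist": 0},
    {"dx": 0.007, "dy": 0.0005, "dz": 0.0085, "twist": 0},
    {"dx": 0.0105, "dy": 0.0005, "dz": 0.013, "twist": 0},
    {"dx": 0.0137, "dy": 0.0005, "dz": 0.0172, "twist": 0},
    {"dx": 0.0137, "dy": 0.0005, "dz": 0.0172, "twist": 0},
  ],
)

```text
t: 14.05
eef_pos: [567.1, 218.9, 264.3]
tcp_rot: [3.141, 0.001, -0.207]
ft_force: [-1.8, 1.6, -4.8]
opening: 0.252
```

```bash
python3 m.py; python3 -c "
from h import *
p=np.load('scene.npz')['p'];cv2.imwrite('pics/f1.png',cv2.convertScaleAbs(cv2.resize(p[70:170,270:370,::-1],(600,600),interpolation=2),alpha=1.3))"
```

```text
t 14.05 eef [567.1 218.9 264.3] rpy [ 3.141e+00  1.000e-03 -2.070e-01] F [-1.8  1.6 -4.8] op 0.252 -> move [-0.51    0.3308  0.2643] 0
tcp loc [-146.   160.8  164.3]
scene 23 slant 1.01 tip [645.  202.5 180.2] width px [3.1 5.4 5.4 5.8 5.8 7.2] resid 0.73 axis-at-x=P0 z 306.9
tip r 104.14728196099327 n -2.148274952928972 y 160.8117800400774
```

View pics/f1.png

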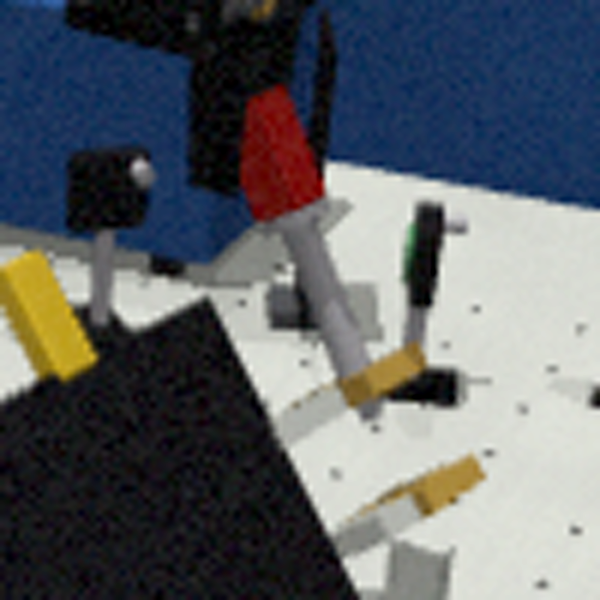

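The tip is through the cover lug (tip just below it at (372,410)). I'll advance while leaning the grip over to the bore slant.

Emit:
carry_out(
  moves=[
    {"dx": 0.0015, "dy": 0, "dz": 0.005, "twist": 0},
    {"dx": 0.003, "dy": 0, "dz": 0.01, "twist": 0},
    {"dx": 0.0046, "dy": 0, "dz": 0.0155, "twist": 0},
    {"dx": 0.0046, "dy": 0, "dz": 0.0155, "twist": 0},
  ],
)

```text
t: 14.5
eef_pos: [572.0, 217.8, 249.1]
tcp_rot: [3.141, -0.0, -0.207]
ft_force: [0.7, 1.1, -2.5]
opening: 0.254
```

```bash
cat > m2.py <<'E'
from h import *
# axis of the shaft between collar and cover lug + grip pixels, in r,n
e=state()['eef_pos'];to([0,0,0]);P0=loc(e);print('tcp loc',P0.round(1));c,s=np.cos(.9),np.sin(.9)
p,d=snap('scene');X=pts('scene',d);hsv=cv2.cvtColor(p,cv2.COLOR_RGB2HSV).astype(int)
L=np.array([loc(q) for q in X.reshape(-1,3)]).reshape(X.shape);r=-L[...,0]*c+L[...,2]*s;n=L[...,0]*s+L[...,2]*c
near=(d>0)&(abs(L[...,1]-158)<25)&(abs(n)<35)&(r>20)&(r<280)
red=near&((hsv[...,0]<8)|(hsv[...,0]>172))&(hsv[...,1]>150)&(hsv[...,2]>40)
st=near&(hsv[...,1]<90)&(hsv[...,2]>60)&(abs(n)<25)
for a in range(20,260,6):
    k=(r>=a)&(r<a+6)
    o=[]
    for nm,m in(('red',red),('steel',st)):
        q=n[m&k]
        if len(q)>2:o.append((nm,len(q),q.min().round(1),q.max().round(1),L[...,1][m&k].min().round(1)))
    if o:print(a,o)
E
python3 m2.py
```

```text
t 14.5 eef [572.  217.8 249.1] rpy [ 3.141 -0.    -0.207] F [ 0.7  1.1 -2.5] op 0.254 -> move [-0.515   0.3308  0.2491] 0
tcp loc [-141.   160.8  149.1]
56 [('steel', 7, np.float64(12.1), np.float64(21.5), np.float64(134.1))]
62 [('steel', 8, np.float64(-9.4), np.float64(18.5), np.float64(133.4))]
68 [('steel', 18, np.float64(-19.9), np.float64(15.7), np.float64(133.2))]
86 [('steel', 9, np.float64(-9.2), np.float64(-1.5), np.float64(155.1))]
92 [('steel', 11, np.float64(-9.1), np.float64(-0.1), np.float64(153.4))]
98 [('steel', 14, np.float64(-13.1), np.float64(2.3), np.float64(152.4))]
104 [('steel', 13, np.float64(-8.4), np.float64(3.8), np.float64(152.4))]
110 [('steel', 4, np.float64(4.3), np.float64(5.8), np.float64(134.2))]
116 [('steel', 5, np.float64(3.8), np.float64(4.9), np.float64(133.0))]
122 [('steel', 27, np.float64(-24.3), np.float64(18.7), np.float64(135.3))]
128 [('steel', 14, np.float64(-7.4), np.float64(6.1), np.float64(151.3))]
134 [('steel', 14, np.float64(-3.7), np.float64(7.3), np.float64(150.7))]
140 [('steel', 16, np.float64(-5.8), np.float64(7.7), np.float6
[... 339 characters left out ...]
2.1), np.float64(16.7), np.float64(148.1))]
176 [('steel', 24, np.float64(-6.3), np.float64(20.1), np.float64(144.9))]
182 [('red', 29, np.float64(-6.2), np.float64(17.1), np.float64(145.7))]
188 [('red', 29, np.float64(-5.2), np.float64(17.4), np.float64(145.7))]
194 [('red', 27, np.float64(-4.7), np.float64(17.8), np.float64(144.1))]
200 [('red', 33, np.float64(-5.0), np.float64(19.3), np.float64(147.1))]
206 [('red', 28, np.float64(-3.4), np.float64(20.2), np.float64(145.6))]
212 [('red', 23, np.float64(4.7), np.float64(20.4), np.float64(146.6))]
218 [('red', 21, np.float64(8.3), np.float64(21.5), np.float64(146.2))]
224 [('red', 18, np.float64(13.7), np.float64(21.4), np.float64(147.0))]
```

Emit:
carry_out(
  moves=[
    {"dx": 0, "dy": 0, "dz": 0.0035, "twist": 0},
    {"dx": -0.0003, "dy": 0, "dz": 0.007, "twist": 0},
    {"dx": -0.0005, "dy": 0, "dz": 0.0106, "twist": 0},
    {"dx": -0.0005, "dy": 0, "dz": 0.0106, "twist": 0},
  ],
)

```text
t: 14.95
eef_pos: [571.4, 218.1, 239.0]
tcp_rot: [-3.142, -0.001, -0.207]
ft_force: [3.7, -0.5, -1.0]
opening: 0.248
```

```bash
python3 m2.py | sed 's/np.float64//g'
```

```text
t 14.95 eef [571.4 218.1 239. ] rpy [-3.142e+00 -1.000e-03 -2.070e-01] F [ 3.7 -0.5 -1. ] op 0.248 -> move [-0.5144  0.3308  0.239 ] 0
tcp loc [-141.7  160.9  139. ]
56 [('steel', 7, (10.7), (20.7), (135.4))]
62 [('steel', 7, (-14.2), (14.6), (133.1))]
68 [('steel', 17, (-21.1), (21.0), (136.0))]
74 [('steel', 3, (-9.1), (-2.9), (157.8))]
80 [('steel', 8, (-7.7), (-1.1), (155.9))]
86 [('steel', 12, (-8.3), (2.7), (152.5))]
92 [('steel', 14, (-8.6), (2.7), (150.6))]
98 [('steel', 14, (-7.8), (3.9), (151.1))]
104 [('steel', 13, (-10.4), (3.3), (151.4))]
110 [('steel', 4, (3.0), (5.3), (134.7))]
116 [('steel', 5, (2.7), (4.1), (133.4))]
122 [('steel', 27, (-23.6), (21.3), (136.8))]
128 [('steel', 14, (-8.1), (5.4), (151.3))]
134 [('steel', 15, (-8.7), (4.4), (153.3))]
140 [('steel', 17, (-9.8), (6.0), (150.4))]
146 [('steel', 13, (-5.8), (6.3), (151.9))]
152 [('steel', 13, (-4.4), (6.5), (151.7))]
158 [('steel', 14, (-5.8), (5.9), (150.9))]
164 [('steel', 20, (-6.2), (13.8), (146.6))]
170 [('red', 4, (-4.1), (13.2), (148.5)), ('steel', 16, (-10.8), (14.8), (145.8))]
176 [('red', 27, (-11.2), (13.3), (147.0))]
182 [('red', 30, (-9.9), (12.7), (146.0))]
188 [('red', 29, (-10.6), (13.2), (146.4))]
194 [('red', 29, (-9.1), (13.4), (145.2))]
200 [('red', 28, (-5.0), (14.8), (147.3))]
206 [('red', 24, (-3.1), (14.0), (146.3))]
212 [('red', 20, (2.7), (14.9), (146.7))]
218 [('red', 15, (8.2), (14.2), (148.8))]
```

Emit:
carry_out(
  moves=[
    {"dx": -0.0006, "dy": 0, "dz": 0.0056, "twist": 0},
    {"dx": 0.0025, "dy": 0, "dz": 0.0095, "twist": 0},
    {"dx": 0.005, "dy": 0, "dz": 0.0126, "twist": 0},
    {"dx": 0.0075, "dy": 0, "dz": 0.0158, "twist": 0},
    {"dx": 0.0075, "dy": 0, "dz": 0.0158, "twist": 0},
  ],
)

```text
t: 15.5
eef_pos: [578.8, 216.4, 222.6]
tcp_rot: [3.141, 0.0, -0.207]
ft_force: [4.4, -0.4, -1.4]
opening: 0.252
```

```bash
python3 m2.py | sed 's/np.float64//g' | awk 'NR<14||NR>18'
```

```text
t 15.5 eef [578.8 216.4 222.6] rpy [ 3.141  0.    -0.207] F [ 4.4 -0.4 -1.4] op 0.252 -> move [-0.522   0.3308  0.2226] 0
tcp loc [-134.1  160.8  122.6]
56 [('steel', 8, (10.6), (20.7), (134.8))]
62 [('steel', 8, (-23.7), (17.9), (133.7))]
68 [('steel', 25, (-21.7), (17.0), (134.4))]
74 [('steel', 14, (-8.5), (4.2), (151.1))]
80 [('steel', 15, (-10.0), (1.9), (150.8))]
86 [('steel', 15, (-8.0), (3.2), (151.2))]
92 [('steel', 14, (-10.4), (3.5), (151.5))]
98 [('steel', 14, (-8.0), (5.4), (151.4))]
104 [('steel', 13, (-9.2), (3.8), (151.2))]
110 [('steel', 4, (2.1), (4.7), (134.8))]
116 [('steel', 5, (3.6), (7.0), (133.2))]
152 [('red', 4, (-9.3), (10.6), (149.0)), ('steel', 17, (-11.8), (12.4), (144.1))]
158 [('red', 28, (-11.4), (9.8), (145.9))]
164 [('red', 31, (-13.0), (10.8), (146.1))]
170 [('red', 29, (-12.9), (10.0), (145.4))]
176 [('red', 26, (-11.2), (10.5), (146.6))]
182 [('red', 28, (-9.6), (9.9), (145.9))]
188 [('red', 25, (-6.8), (11.0), (146.5))]
194 [('red', 21, (-3.4), (10.3), (145.5))]
200 [('red', 17, (0.8), (13.0), (147.0))]
```

The tip has entered the bracket lug (collar at r≈151, slant aligned). I'll drive it home in two steps.

Emit:
carry_out(
  moves=[
    {"dx": 0.0031, "dy": 0, "dz": 0.0039, "twist": 0},
    {"dx": 0.0062, "dy": 0, "dz": 0.0078, "twist": 0},
    {"dx": 0.0093, "dy": 0, "dz": 0.0118, "twist": 0},
    {"dx": 0.0124, "dy": 0, "dz": 0.0157, "twist": 0},
    {"dx": 0.0124, "dy": 0, "dz": 0.0157, "twist": 0},
  ],
)

```text
t: 16.05
eef_pos: [591.1, 213.8, 206.9]
tcp_rot: [3.141, 0.0, -0.207]
ft_force: [3.8, 0.0, -1.1]
opening: 0.251
```

Emit:
carry_out(
  moves=[
    {"dx": 0.002, "dy": 0, "dz": 0.0026, "twist": 0},
    {"dx": 0.004, "dy": 0, "dz": 0.0052, "twist": 0},
    {"dx": 0.004, "dy": 0, "dz": 0.0052, "twist": 0},
  ],
)

```text
t: 16.35
eef_pos: [594.8, 213.1, 202.1]
tcp_rot: [3.141, 0.0, -0.207]
ft_force: [4.2, -0.2, -1.7]
opening: 0.25
```

```bash
python3 m2.py | sed 's/np.float64//g'
```

```text
t 16.35 eef [594.8 213.1 202.1] rpy [ 3.141  0.    -0.207] F [ 4.2 -0.2 -1.7] op 0.25 -> move [-0.5383  0.3308  0.2021] 0
tcp loc [-117.8  160.8  102.1]
44 [('steel', 7, (-1.7), (3.4), (152.7))]
50 [('steel', 5, (-3.6), (2.0), (154.9))]
56 [('steel', 7, (10.4), (18.7), (133.2))]
62 [('steel', 7, (-13.4), (13.3), (135.7))]
68 [('steel', 28, (-21.1), (19.2), (133.5))]
74 [('steel', 14, (-7.4), (4.4), (151.9))]
80 [('steel', 16, (-6.8), (5.8), (152.0))]
86 [('steel', 15, (-8.8), (4.4), (151.7))]
92 [('steel', 14, (-8.5), (5.3), (150.2))]
98 [('steel', 14, (-6.1), (4.9), (151.5))]
104 [('steel', 13, (-8.1), (5.3), (150.9))]
110 [('steel', 4, (2.7), (4.8), (135.4))]
116 [('steel', 5, (3.2), (6.5), (133.1))]
122 [('steel', 33, (-23.6), (19.8), (137.1))]
128 [('red', 14, (-13.0), (10.2), (145.8)), ('steel', 8, (-10.7), (11.9), (146.3))]
134 [('red', 27, (-11.2), (11.2), (146.0))]
140 [('red', 27, (-9.7), (9.9), (146.7))]
146 [('red', 29, (-10.9), (10.8), (145.9))]
152 [('red', 27, (-13.1), (12.5), (146.0))]
158 [('red', 24, (-9.0), (11.4), (145.7))]
164 [('red', 24, (-4.9), (10.4), (148.0))]
170 [('red', 17, (0.5), (11.3), (147.4))]
176 [('red', 12, (-7.7), (11.4), (146.1))]
```

Emit:
carry_out(
  moves=[
    {"dx": 0.0012, "dy": 0, "dz": 0.0016, "twist": 0},
    {"dx": 0.0025, "dy": 0, "dz": 0.0031, "twist": 0},
    {"dx": 0.0025, "dy": 0, "dz": 0.0031, "twist": 0},
  ],
)

```text
t: 16.7
eef_pos: [595.7, 213.1, 200.2]
tcp_rot: [3.142, 0.002, -0.207]
ft_force: [-7.9, 2.0, 10.9]
opening: 0.249
```

Emit:
carry_out(
  moves=[
    {"dx": 0.0012, "dy": 0, "dz": 0.0016, "twist": 0},
    {"dx": 0.0012, "dy": 0, "dz": 0.0016, "twist": 0},
  ],
)

```text
t: 16.9
eef_pos: [596.1, 213.2, 199.8]
tcp_rot: [-3.141, 0.003, -0.207]
ft_force: [-15.5, 1.3, 21.3]
opening: 0.249
```

Seated: the axial force rises to ~25 N with the motion stopped. Release and withdraw upward.

Emit:
carry_out(
  moves=[
    {"dx": 0, "dy": 0, "dz": 0, "twist": 0},
    {"dx": 0, "dy": 0, "dz": 0, "twist": 0},
    {"dx": 0, "dy": 0, "dz": 0, "twist": 0},
    {"dx": 0, "dy": 0, "dz": 0, "twist": 0},
  ],
  grip=0.06,
)

```text
t: 17.3
eef_pos: [598.1, 212.3, 197.4]
tcp_rot: [3.141, 0.001, -0.207]
ft_force: [-0.3, -1.3, 0.5]
opening: 0.529
```

Emit:
carry_out(
  moves=[
    {"dx": -0.008, "dy": 0, "dz": -0.01, "twist": 0},
    {"dx": -0.016, "dy": 0, "dz": -0.03, "twist": 0},
    {"dx": -0.03, "dy": 0, "dz": -0.06, "twist": 0},
    {"dx": -0.05, "dy": 0, "dz": -0.1, "twist": 0},
    {"dx": -0.07, "dy": 0, "dz": -0.14, "twist": 0},
  ],
)

```text
t: 17.8
eef_pos: [528.3, 226.9, 339.5]
tcp_rot: [3.141, 0.0, -0.207]
ft_force: [-0.5, 0.9, 0.7]
opening: 0.632
```

Emit:
carry_out(
  moves=[
    {"dx": -0.03, "dy": 0, "dz": -0.02, "twist": 0},
    {"dx": -0.06, "dy": 0, "dz": -0.02, "twist": 0},
    {"dx": -0.06, "dy": 0, "dz": -0.02, "twist": 0},
  ],
)

```text
t: 18.1
eef_pos: [468.0, 239.7, 359.8]
tcp_rot: [-3.14, -0.002, -0.205]
ft_force: [1.4, 0.4, 0.1]
opening: 0.631
```

```bash
python3 m2.py | sed 's/np.float64//g'; python3 - <<'E'
from h import *
p=np.load('scene.npz')['p'];q,_=snap('top');X=pts('scene',np.load('scene.npz')['d'])
L=np.array([loc(a) for a in X.reshape(-1,3)]).reshape(X.shape);V=p.max(-1)
m=(V<70)&(abs(L[...,1])<85)&(L[...,0]>-110)&(L[...,0]<-10)&(L[...,2]>20)&(L[...,2]<160);f=np.polyfit(-L[m][:,0],L[m][:,2],1);print('cover',np.arctan(f[0]))
cv2.imwrite('pics/g1.png',np.hstack([cv2.convertScaleAbs(cv2.resize(a[:,:,::-1],(400,400),interpolation=2),alpha=f) for a,f in((p[70:190,250:370],1.3),(q[100:240,160:400],2))]))
E
```

```text
t 18.1 eef [468.  239.7 359.8] rpy [-3.14e+00 -2.00e-03 -2.05e-01] F [1.4 0.4 0.1] op 0.631 -> move [-0.4093  0.3301  0.3598] 0
tcp loc [-247.3  160.8  259.8]
44 [('steel', 7, (-2.7), (3.9), (154.6))]
50 [('steel', 5, (-1.8), (4.7), (153.5))]
56 [('steel', 6, (9.9), (19.2), (133.7))]
62 [('steel', 7, (-21.7), (14.7), (133.0))]
68 [('steel', 28, (-20.9), (19.3), (133.1))]
74 [('steel', 16, (-9.5), (4.4), (151.7))]
80 [('steel', 14, (-11.8), (4.4), (150.5))]
86 [('steel', 15, (-10.3), (4.6), (151.5))]
92 [('steel', 14, (-11.1), (5.1), (152.0))]
98 [('steel', 15, (-12.0), (5.0), (153.0))]
104 [('steel', 12, (-7.1), (2.8), (153.1))]
110 [('steel', 4, (3.7), (4.4), (135.0))]
116 [('steel', 4, (3.8), (4.3), (134.2))]
122 [('steel', 36, (-23.6), (19.7), (137.0))]
128 [('red', 19, (-10.5), (8.8), (145.1))]
134 [('red', 27, (-12.7), (9.1), (146.8))]
140 [('red', 27, (-14.1), (8.9), (146.5))]
146 [('red', 28, (-14.1), (8.4), (147.1))]
152 [('red', 27, (-14.5), (7.7), (146.9))]
158 [('red', 27, (-13.3), (10.2), (146.2))]
164 [('red', 29, (-13.9), (8.6), (146.8))]
170 [('red', 29, (-15.0), (8.1), (147.9))]
176 [('red', 10, (-13.3), (8.4), (148.2))]
cover 0.8979386584189039
```

View pics/g1.png

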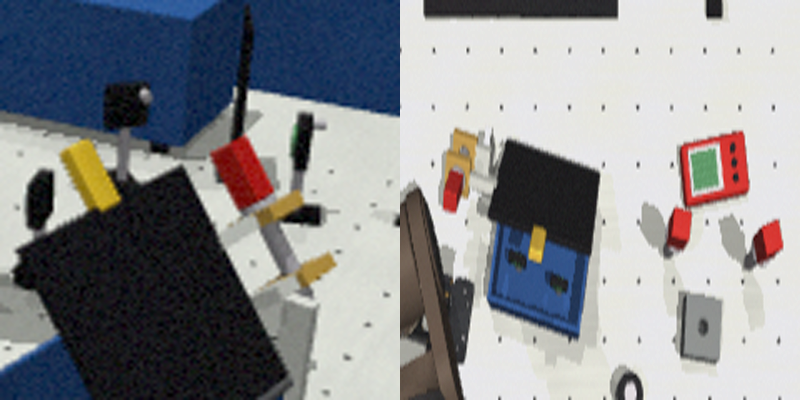

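The pin is through both lugs with its collar on the cover lug (left image (255,205)). Its tip is beyond the bracket lug, the stand is empty, and the bystanders in view look unmoved. Handing in.

```bash
python3 -c "
from cell import *
print(job_done())"
```

```text
the job is handed in; nothing more can be done
None
```

The cover is locked open. I lifted it by its yellow tab to its stop, and the smallest red-handled pin is through both lugs with its collar on the cover lug. I handed in at about 18 s of the 61 s allowed.

**What my last checks showed:**
- **Cover:** it measures 0.898 rad in the scene camera; the stop is at 0.9.
- **Pin:** the red grip spans about 128 to 177 mm from the hinge line, against 127 to 177 expected when home. The shaft shows beyond the bracket lug.
- **Seating:** the pushing force rose to about 25 N and the motion stopped before I let go.
- **Robot:** the gripper is open and clear of everything, with wrist force near zero.
- **Other things:** the meter and the two larger pins showed no visible shift. I compared them only by eye. The beam dump was partly out of the last view, and I did not recheck the mirror.

**What disagreed with the plan:**
- **Tab grip:** it was about 4 mm off centre. It showed up to about 38 N sideways at the wrist until I corrected it.
- **Pin tilt:** when I tilted the pin against the stand's rim, it slid about 15 mm in the pads. It came out at a slant of about 1.0 rad instead of 0.9, and I took out the difference by leaning it in the cover lug during insertion.

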